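# Stow the spare guide bush and press its label clip home

### The job

Stand the spare flanged bronze guide bush upright in the open drawer and slide that drawer fully shut. Then take the label clip standing on the bench and push it straight down over the middle of the upturned front lip on top of that same drawer unit, card facing outwards, so that its rear leg goes down behind the lip and it is fully home; its adhesive strip still has to grip, so finish holding the clip and pressing it down firmly, without letting go. Leave the other drawer and everything else on the bench where they are.

Things in the scene. Friction and masses are not known exactly. Their poses are not given: they have to be found in the camera images.
- bush: Spare guide bush: bronze tube standing upright on its flange. Tube 36 mm outside, 24 mm bore; flange at the bottom 52 mm across and 8 mm thick; 45 mm tall overall, 0.2 to 0.4 kg. Origin at the centre of its underside, z up along the bore. It stands on the bench on one side of the robot (left or right), the clip on the other side.
- spares_drawer (a joint): Drawer of the spares unit (the one found open), opening in m: 0 fully shut, about 0.10 to 0.13 at the start, 0.16 at most. It slides along the unit's x axis and shuts towards the unit's +x (away from the robot); about 1.5 N of friction, stays where it is left, hard stop at 0. The units are fixed to the bench.
- spares_drawer_in (a point): Centre of that drawer's inner floor; moves with the drawer, 10 mm above the bench. Axes as the unit: x away from the robot into the unit, y to its left, yaw within 0.1 rad of the world's. Inside it is 214 mm (x) by 170 mm (y), walls 63 mm above its floor; the unit's top passes 86 mm above its floor. Open by d, only the front d of its length is uncovered.
- spares_drawer_handle (a point): Middle of the horizontal steel bar handle of that drawer (90 mm long along y, about 10 mm thick), 61 mm above the bench and 35 mm out from the drawer's front panel; axes as the unit. The front panel is 10 mm thick, 186 mm wide, from 5 to 93 mm above the bench.
- spares_lip_top (a point): Middle of the top edge of the upturned sheet lip on the spares unit's top front edge (no clip on it yet): 3 mm thick (x), 186 mm long (y), 27 mm above the unit's top, its top edge 127 mm above the bench. Axes as the unit: x through the lip to the back, y along it. The shut drawer's panel stands 10 mm out in front of it, ending 34 mm below. Unit: grey steel box, 240 deep, 190 wide, 100 tall.
- clip: Label clip: black moulded inverted U standing on its legs; 60 mm wide (y), 48 tall, under 0.08 kg, rigid. Origin under its centre, z up, x through its thickness; the card side is its -x, facing the robot within 0.5 rad. Slot between the legs 7 mm wide, 24 deep, along y, mouth flared to 13 mm. From 9 to 45 mm up its faces are parallel, 16 mm apart, to be gripped. Feet 21 mm wide (x).
- clip_seat (a point): Point on the clip: middle of the roof of its slot, 24 mm above the clip's underside. Fully home, it meets spares_lip_top. Axes as the clip.
- clip_card (a point): Point on the clip: middle of the paper card on its front, 8.5 mm to the clip's -x of its middle and 31 mm up. Axes as the clip.
- other_drawer (a joint): Drawer of the neighbouring unit of the same build, shut (0), to be left shut. The unit carries a clip like this one already fitted on its lip.
- urethane_spring: Bystander: orange urethane tube, 50 mm across, 60 mm tall, standing; origin under its centre.
- strap: Bystander: dark steel clamp strap with a slot, 130 x 40 x 18 mm, lying flat beside the units; origin under its middle.
- bolt: Bystander: bolt standing on its 29 mm hexagon head, 70 mm tall; origin under its head.
- guide_post: Bystander: plain steel pin 25 mm across, 80 mm tall, standing; origin under its centre.
- wrench: Bystander: wrench lying on the bench.
- collar: Bystander: steel ring 44 mm across, 16 mm tall, lying on top of the spares unit, origin under its centre.
- riser: Bystander: steel block 40 x 40 x 30 mm on top of the neighbouring unit, origin under its centre.
- spares_lip: The same lip as a part, a fixed sheet; origin at the middle of its lower edge, 27 mm below spares_lip_top, axes as the unit.

How it is judged:
By the outcome, as a careful person would: the job done as asked, in the order asked, and still so for the second after the job is handed in, while the arm keeps its last pose, push and grip.
It also fails if it takes over 72 s, if anything falls off the work surface, if the arm or the gripper's body presses on something with over 40 N, if the wrist force passes 120 N, or if a joint passes its speed limit or range.

### The arm

A 6-joint arm with a two-finger parallel gripper is mounted at the origin on the work surface. World frame = base frame: x ahead of the robot, y to its left, z up, the work surface at z = 0. Lengths are in m, angles in degrees, forces in N, time in s.
With the tool pointing down it reaches from about 0.4 to 0.825 m from the base axis. Payload 7 kg.
Tool frame: the origin (TCP) lies between the finger pads; the fingertips stand 25 mm ahead of it and the grasp point (between the pads) lies 6 mm ahead of it; z points along the fingers, y is the line along which they close (so a half turn about z gives the same grasp; the last joint's range is limited). The gripper opens to 88 mm and grips with 3 to 60 N. Pads are 19 mm wide; open, the fingers measure 130 mm over their backs; the gripper's body (78 mm by 193 mm) begins 47 mm behind the grasp point.
Start: joints at [-50.472, 20.546, 0.682, 0, -70.136, -16.507], TCP at [0.264, -0.621, 0.252] pointing down, gripper open.
Joint ranges: [-176.03, 176.03], [-82.01, 121.73], [-58.28, 71.71], [-173.87, 95.51], [-174.79, -0.11], [-173.66, 173.66]. Speed limits (degrees/s): [136.94, 136.94, 172.46, 180, 180, 180].

### API

Orientations are given as [roll, pitch, yaw] about the fixed x, y, z axes, in that order (R = Rz(yaw) Ry(pitch) Rx(roll)).
In Python, from plant import ctrl, eyes, close_job gives the robot as it stands (ctrl), with the cameras (eyes) and the job as plain functions.
- The arm moves only by the shell command python3 drive.py 'ROWS'. ROWS is a JSON list of rows, 1 to 8 of them, each of 5 numbers: dx, dy, dz in m, then a turn about the tool's z in degrees, then the finger opening in m; each row is the pose to reach, as a shift and turn from the pose commanded when the command began, along the tool's axes at that moment; what a row does not reach only later rows make up. A row lasts 1/8 s, in which the tool goes at most 0.0625 m and 10.7 degrees, less where a joint would pass 70% of its speed; a pose out of reach is approached as far as the arm can. The fingers move at their own pace and stop on an object; the grip force is fixed at half the most. Time passes only in rows, so rows that do not move let the fingers close. It prints the time, the measured TCP pose, the force, the opening and the grip force at its end.
- ctrl.get_obs(): the state, without advancing time (a new reading comes with each control period).
- eyes.snapshot(name): name is "scene" or "top"; returns a dict with "frame" (400x640x3 uint8, red, green, blue), "z_map" (400x640 float32, m along the optical axis (not along the pixel's ray), 0 where there is no reading), "fovy" (degrees; the focal length in pixels is half the picture's height over the tangent of half this angle, whatever the lens; pixels are square), "cx", "cy" (the principal point, pixels), "k1" (the pictures are not rectified: a ray, as slopes to the right and down, at radius r is drawn at 1 + k1 r^2 times it, then the intrinsics apply), "R" (3x3) and "t" (3): a world point X has camera coordinates R X + t. Camera axes: x right, y down, z forward; pixel columns grow to the right and rows downward; lengths in m; the calibration is good to about 2 mm. A picture is of the moment at which its call begins.
- close_job(): hands the job in; it is judged then, once.
The state is a dict: "clock": time; "joint_pos": joint angles; "qvel": joint speeds; "tau": joint torques, N m; "tool_pos": TCP position; "orientation": TCP orientation; "force": force on the tool from outside, world axes, zero at the start; "moment": the same for the moment, N m; "opening": finger opening in m; "gripper_force": force on a finger pad.
Only numpy, scipy, OpenCV 4.12 (cv2) and the standard library are available. Lean on these libraries where they do the work, as an engineer would, in place of code of your own. Each camera call takes 0.05 s, during which the arm holds its last target. There are 200 camera calls.

## Working session

There is one attempt and no reset: what is moved stays moved. The work goes in short steps, Python scripts to look and compute and a shell command to move; the robot and the scene stay as the last step left them, time stands still between calls to the robot, and variables do not carry over. Pictures are saved under pics/ and viewed, at most 10 in all, crops included, and the job is handed in when it is done.

```bash
ls; mkdir -p pics
cat > h.py <<'E'
import numpy as np, cv2
from plant import ctrl, eyes, close_job
def K(s):
    f=200/np.tan(np.radians(s['fovy'])/2)
    return f
def cloud(s):
    f=K(s);h,w=s['z_map'].shape
    Km=np.array([[f,0,s['cx']],[0,f,s['cy']],[0,0,1.]])
    uv=np.stack(np.meshgrid(np.arange(w),np.arange(h)),-1).reshape(-1,1,2).astype(np.float64)
    n=cv2.undistortPoints(uv,Km,np.array([s['k1'],0,0,0,0.])).reshape(h,w,2)
    z=s['z_map'][...,None].astype(float)
    P=np.concatenate([n*z,z],-1)
    return (P-s['t'])@s['R'], n   # R^T(P-t)
def ray(s,u,v):
    f=K(s);Km=np.array([[f,0,s['cx']],[0,f,s['cy']],[0,0,1.]])
    n=cv2.undistortPoints(np.array([[[u,v]]],float),Km,np.array([s['k1'],0,0,0,0.])).reshape(2)
    return -s['R'].T@s['t'], s['R'].T@np.array([n[0],n[1],1])
def onz(s,u,v,z):
    o,d=ray(s,u,v);return o+d*(z-o[2])/d[2]
def tri(r1,r2):
    A=[];b=[]
    M=np.zeros((3,3));c=np.zeros(3)
    for o,d in (r1,r2):
        d=d/np.linalg.norm(d);Q=np.eye(3)-np.outer(d,d);M+=Q;c+=Q@o
    return np.linalg.solve(M,c)
E
python3 - <<'E'
from h import *
import pickle
o=ctrl.get_obs();print({k:np.round(v,3) for k,v in o.items()})
S={}
for n in('scene','top'):
    s=eyes.snapshot(n);S[n]=s
    print(n,s['fovy'],s['cx'],s['cy'],s['k1'],-s['R'].T@s['t'],s['R'][2],(s['z_map']>0).mean())
    cv2.imwrite(f'pics/{n}0.png',s['frame'][...,::-1])
pickle.dump(S,open('s0.pkl','wb'))
E
```

```text
drive.py
pics
plant.py
{'clock': np.float64(0.0), 'joint_pos': array([-5.0472e+01,  2.0590e+01,  6.3500e-01, -1.9000e-02, -7.0137e+01,
       -1.6508e+01]), 'qvel': array([-0.053, -0.003, -0.025, -0.009,  0.069,  0.002]), 'tau': array([-1.0000e-03, -5.8272e+01,  2.9306e+01,  6.9970e+00,  7.0000e-03,
       -0.0000e+00]), 'tool_pos': array([ 0.264, -0.621,  0.251]), 'orientation': array([ 1.79906e+02, -9.00000e-03, -1.56987e+02]), 'force': array([-0.323, -0.452,  0.313]), 'moment': array([-0.013, -0.015,  0.04 ]), 'gripper_force': np.float64(0.0), 'opening': np.float64(0.088)}
scene 45.03473603620091 315.9099028027688 198.69445774919177 -0.14668701023416847 [1.37912023 0.37914745 1.26137137] [-0.55059787 -0.24425022 -0.79823794] 0.99618359375
top 43.658699374470736 312.9103496321991 213.79468013634022 0.05556345035758863 [0.44713953 0.03152161 1.83434972] [ 0.06304559 -0.01643539 -0.99787531] 0.9958515625
```

View pics/scene0.png

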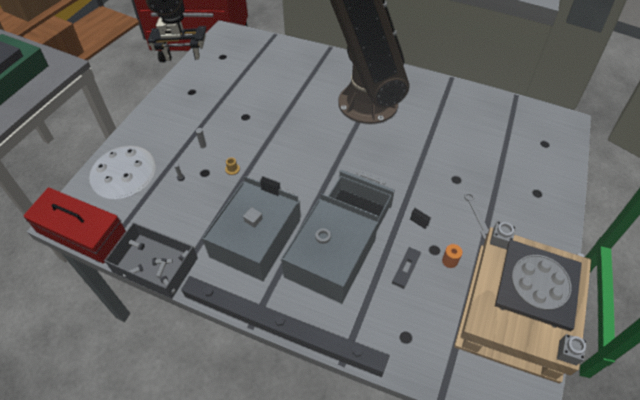

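View pics/top0.png

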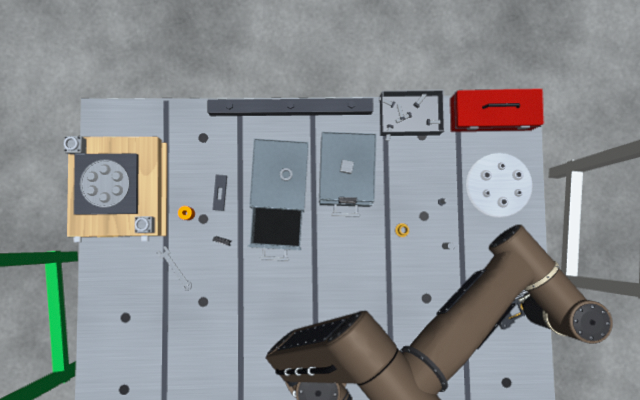

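The scene view shows the bush at (231,165), the clip at (420,218) and the open drawer at about (362,195). The top view shows the bush at (402,230), the clip at (222,241) and the drawer at about (277,227), with its handle at (275,254). The other unit is to the right of it, its clip at (347,201).

Run:
```python
from h import *
import pickle
S=pickle.load(open('s0.pkl','rb'))
C={n:cloud(s)[0] for n,s in S.items()}
def sel(n,u0,u1,v0,v1,zmin,zmax=1):
    P=C[n][v0:v1,u0:u1].reshape(-1,3); return P[(P[:,2]>zmin)&(P[:,2]<zmax)]
def fmt(P): return len(P),P.min(0).round(4),P.max(0).round(4),P.mean(0).round(4)
for n,b in(('scene',(380,395,110,130)),('top',(330,345,240,260))): print('bench',n,np.median(sel(n,*b,-1)[:,2]))
print('bush');
for n,b in(('scene',(220,243,152,178)),('top',(390,415,218,242))):
    print(n,fmt(sel(n,*b,.012)),'top',fmt(sel(n,*b,.038)))
print('clip')
for n,b in(('scene',(405,435,203,232)),('top',(210,236,231,250))):
    P=sel(n,*b,.012);print(n,fmt(P)); Q=sel(n,*b,.040);print(fmt(Q))
    if len(Q)>5: print(cv2.minAreaRect(Q[:,:2].astype(np.float32)*1000))
print('fitted clip')
for n,b in(('scene',(255,285,172,198)),('top',(335,362,190,212))):
    P=sel(n,*b,.115);print(n,fmt(P))
print('lip')
for n,b in(('scene',(310,400,170,230)),('top',(245,315,195,220))):
    P=sel(n,*b,.112,.14);print(n,fmt(P))
    if len(P)>5: print(cv2.minAreaRect(P[:,:2].astype(np.float32)*1000))
# unit top
P=sel('top',245,315,135,205,.09,.108);print('unit top',fmt(P),cv2.minAreaRect(P[:,:2].astype(np.float32)*1000))
print('handle')
for n,b in(('scene',(325,400,165,200)),('top',(255,295,246,268))):
    P=sel(n,*b,.04,.11);print(n,fmt(P))
# crops
a=cv2.resize(S['scene']['frame'][150:250,200:460],None,fx=3,fy=3,interpolation=cv2.INTER_CUBIC)
cv2.imwrite('pics/c1.png',a[...,::-1])
a=cv2.resize(S['top']['frame'][130:275,200:420],None,fx=3.6,fy=3.6,interpolation=cv2.INTER_CUBIC)
cv2.imwrite('pics/c2.png',a[...,::-1])
```

```text
bench scene 0.0024519993814412534
bench top -0.0005972461503396676
bush
scene (141, array([ 0.4645, -0.3428,  0.0122]), array([ 0.5258, -0.303 ,  0.0506]), array([ 0.5049, -0.3215,  0.0325])) top (58, array([ 0.485 , -0.3428,  0.0381]), array([ 0.5214, -0.3054,  0.0506]), array([ 0.5021, -0.3238,  0.0437]))
top (74, array([ 0.4804, -0.3428,  0.0121]), array([ 0.5163, -0.301 ,  0.0552]), array([ 0.4994, -0.322 ,  0.0368])) top (40, array([ 0.483 , -0.3428,  0.038 ]), array([ 0.5156, -0.3075,  0.0552]), array([ 0.5001, -0.3252,  0.0459]))
clip
scene (206, array([0.4515, 0.3002, 0.0124]), array([0.489 , 0.3601, 0.0511]), array([0.4741, 0.3302, 0.0358]))
(104, array([0.4515, 0.3016, 0.04  ]), array([0.489 , 0.3601, 0.0511]), array([0.4712, 0.3306, 0.0451]))
((471.3764343261719, 330.3829345703125), (58.24993133544922, 22.864110946655273), 72.0663833618164)
top (91, array([0.4565, 0.3027, 0.0122]), array([0.5009, 0.3648, 0.0534]), array([0.4712, 0.3318, 0.0425]))
(72, array([0.4565, 0.3032, 0.0402]), array([0.4857, 0.3633, 0.0534]), array([0.4704, 0.3312, 0.0458]))
((470.62860107421875, 33
[... 496 characters left out ...]
3535156, 114.08861541748047), 86.29705047607422)
top (67, array([0.5715, 0.0331, 0.1122]), array([0.6239, 0.2211, 0.1354]), array([0.5811, 0.1239, 0.1243]))
((597.4669189453125, 127.20996856689453), (186.71055603027344, 46.49553298950195), 88.05180358886719)
unit top (3228, array([0.5911, 0.0202, 0.09  ]), array([0.8215, 0.225 , 0.108 ]), array([0.7034, 0.1237, 0.0995])) ((702.28662109375, 121.97567749023438), (190.80055236816406, 230.9234161376953), 85.83837127685547)
handle
scene (938, array([0.3957, 0.0427, 0.0405]), array([0.5749, 0.2309, 0.1089]), array([0.449 , 0.1318, 0.0707]))
top (227, array([0.3969, 0.0702, 0.0504]), array([0.4479, 0.2048, 0.1077]), array([0.426 , 0.1363, 0.0767]))
```

View pics/c1.png

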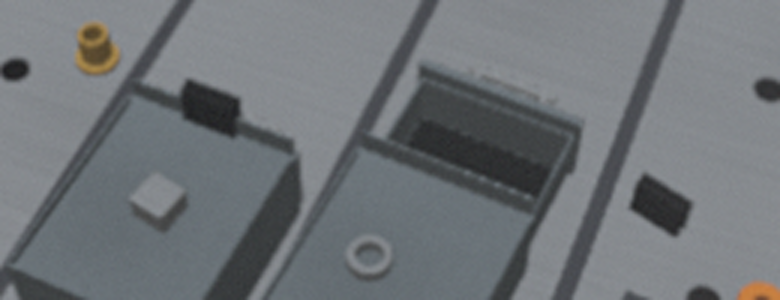

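View pics/c2.png

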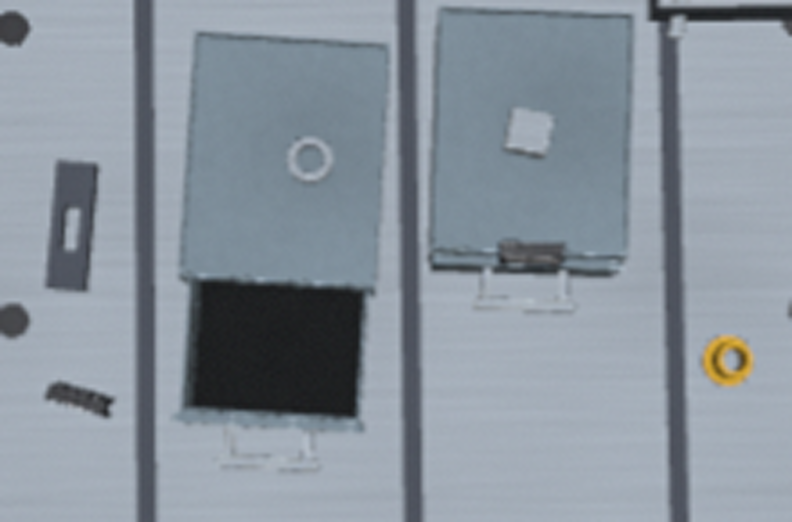

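The crops confirm the layout: the clip stands at c1 (660,205), its front towards the robot. The lip runs from c1 (365,140) to (535,205) and the open drawer is clear. I'll average several depth frames and fit the poses.

```bash
cat > m.py <<'E'
from h import *
import pickle
A={}
for n in('scene','top'):
    L=[eyes.snapshot(n) for _ in range(8)]
    s=dict(L[0]); Z=np.stack([l['z_map'] for l in L]); Z[Z==0]=np.nan
    print(n,'noise',np.nanmedian(np.nanstd(Z,0)))
    s['z_map']=np.nan_to_num(np.nanmedian(Z,0)); A[n]=s
pickle.dump(A,open('s1.pkl','wb'))
E
python3 m.py
cat > f.py <<'E'
from h import *
import pickle
S=pickle.load(open('s1.pkl','rb'))
C={n:cloud(s)[0] for n,s in S.items()}
for n in C:
    P=C[n].reshape(-1,3)
    # local bench plane correction
    b=P[(P[:,0]>.35)&(P[:,0]<.85)&(abs(P[:,1])<.45)&(abs(P[:,2])<.006)]
    co,_,_,_=np.linalg.lstsq(np.c_[b[:,:2],np.ones(len(b))],b[:,2],rcond=None)
    print(n,'bench plane',co.round(4)); C[n][...,2]-=C[n][...,:2]@co[:2]+co[2]
    P=C[n].reshape(-1,3)
    B=lambda x0,x1,y0,y1,z0,z1:P[(P[:,0]>x0)&(P[:,0]<x1)&(P[:,1]>y0)&(P[:,1]<y1)&(P[:,2]>z0)&(P[:,2]<z1)]
    T=B(.59,.85,0,.25,.094,.106);r=cv2.minAreaRect(T[:,:2].astype(np.float32)*1000);print(' unit top z',np.median(T[:,2]),r)
    l=B(.55,.605,.02,.235,.118,.14)
    k=np.polyfit(l[:,1],l[:,0],1);print(' lip n',len(l),'x=%.4f*y+%.4f'%tuple(k),'resid',np.std(l[:,0]-np.polyval(k,l[:,1])),'y',np.percentile(l[:,1],[0,2,98,100]).round(4),'zmax',np.percentile(l[:,2],95))
    p=B(.40,.48,.02,.25,.085,.1)
    k=np.polyfit(p[:,1],p[:,0],1);print(' panel n',len(p),'x=%.4f*y+%.4f'%tuple(k),'std',np.std(p[:,0]-np.polyval(k,p[:,1])),'y',np.percentile(p[:,1],[0,2,98,100]).round(4))
    h=B(.37,.415,.05,.22,.05,.075);print(' handle',len(h),h.mean(0).round(4),h.min(0).round(4),h.max(0).round(4))
    c=B(.43,.52,.28,.38,.043,.056);r=cv2.minAreaRect(c[:,:2].astype(np.float32)*1000);_,_,vt=np.linalg.svd(c[:,:2]-c[:,:2].mean(0),full_matrices=False);print(' clip',len(c),c.mean(0).round(4),r,'axis',np.degrees(np.arctan2(vt[0,1],vt[0,0])))
    q=B(.46,.54,-.37,-.27,.041,.05);(bc,br)=cv2.minEnclosingCircle(q[:,:2].astype(np.float32)*1000);print(' bush',len(q),q.mean(0).round(4),bc,br)
    q=B(.46,.54,-.37,-.27,.004,.012);(bc,br)=cv2.minEnclosingCircle(q[:,:2].astype(np.float32)*1000);print(' flange',len(q),q.mean(0).round(4),bc,br)
E
python3 f.py
```

```text
scene noise 0.0038318955
top noise 0.00489101
scene bench plane [ 0.0002 -0.0008 -0.0004]
 unit top z 0.1001252058535406 ((701.21435546875, 119.37711334228516), (189.61004638671875, 236.40867614746094), 85.88896179199219)
 lip n 160 x=0.0741*y+0.5709 resid 0.000966402328413357 y [0.0353 0.0388 0.2158 0.2193] zmax 0.12798225319119796
 panel n 234 x=0.0717*y+0.4368 std 0.0032302465858526732 y [0.0446 0.0487 0.2269 0.2304]
 handle 104 [0.4075 0.1391 0.0646] [0.3991 0.0908 0.0567] [0.415  0.1888 0.0689]
 clip 90 [0.4694 0.3295 0.0458] ((470.3920593261719, 330.0611267089844), (57.31810760498047, 18.635351181030273), 70.44400787353516) axis 72.96049548328429
 bush 46 [ 0.5009 -0.3245  0.0445] (502.2347106933594, -323.8896179199219) 18.257192611694336
 flange 70 [ 0.5099 -0.3172  0.0079] (501.7572326660156, -323.9242858886719) 26.219778060913086
top bench plane [-0.0001 -0.0005 -0.0004]
 unit top z 0.09991517546271006 ((698.8858032226562, 123.365966796875), (186.73178100585938, 231.92005920410156), 85.68946075439453)
 lip n 56 x=0.0762*y+0.5689 resid 0.0009508091984731992 y [0.0406 0.0443 0.2177 0.2218] zmax 0.12946052951305465
 panel n 155 x=0.0767*y+0.4340 std 0.0028744283886324136 y [0.0494 0.0529 0.2298 0.2335]
 handle 92 [0.4056 0.1416 0.0651] [0.397  0.096  0.0589] [0.4147 0.1911 0.0704]
 clip 71 [0.4701 0.3321 0.0462] ((470.7069091796875, 332.45843505859375), (60.04243469238281, 16.07758331298828), 72.7438735961914) axis -106.02095982509908
 bush 41 [ 0.5001 -0.3256  0.0445] (499.9585876464844, -325.1092529296875) 17.4652099609375
 flange 76 [ 0.5029 -0.3181  0.0074] (500.73138427734375, -319.22149658203125) 50.71591567993164
```

```bash
cat > go.py <<'E'
# usage: go.py x y z yaw -> shift and turn in tool axes from the present pose
import sys
from h import *
from scipy.spatial.transform import Rotation as R
o=ctrl.get_obs();x,y,z,w=map(float,sys.argv[1:5])
M=R.from_euler('xyz',o['orientation'],degrees=True)
d=M.inv().apply(np.array([x,y,z])-o['tool_pos'])
t=-((w-o['orientation'][2]+180)%360-180)
print('t',o['clock'],'joints',o['joint_pos'].round(1),'shift',d.round(4),'turn',round(t,2),'rows>=',round(max(np.linalg.norm(d)/.0625,abs(t)/10.7),1))
E
python3 go.py .501 -.3245 .16 -90
```

```text
t 0.9 joints [-50.5  20.5   0.7  -0.  -70.1 -16.5] shift [-0.3342  0.1804  0.0916] turn -66.98 rows>= 6.3
```

```bash
python3 drive.py '[[-0.02,0.01,0.006,-5,0.06],[-0.07,0.038,0.02,-15,0.06],[-0.125,0.067,0.034,-25,0.06],[-0.18,0.097,0.05,-35,0.06],[-0.235,0.127,0.065,-45,0.06],[-0.285,0.154,0.08,-55,0.06],[-0.32,0.173,0.088,-63,0.06],[-0.334,0.180,0.092,-67,0.06]]'; python3 go.py .501 -.3245 .039 -90
```

```text
clock: 1.9
tool_pos: [0.5023, -0.3228, 0.1591]
orientation: [180.0, 0.0, -89.6]
force: [0.2, -0.2, -0.6]
opening: 0.06
gripper_force: 0.0
t 1.9 joints [-14.   17.6 -16.5  -0.  -55.9  14.4] shift [0.0017 0.0013 0.1201] turn 0.36 rows>= 1.9
```

```bash
python3 drive.py '[[0.0015,0.0013,0.03,0.4,0.06],[0.0015,0.0013,0.075,0.4,0.06],[0.0015,0.0013,0.11,0.4,0.06],[0.0015,0.0013,0.12,0.4,0.06],[0.0015,0.0013,0.12,0.4,0.03],[0.0015,0.0013,0.12,0.4,0.03],[0.0015,0.0013,0.12,0.4,0.03],[0.0015,0.0013,0.12,0.4,0.03]]'; python3 go.py .511 .134 .2 -184.3
```

```text
clock: 2.9
tool_pos: [0.5, -0.3267, 0.0409]
orientation: [-179.9, -0.0, -90.4]
force: [-2.4, 1.5, 7.0]
opening: 0.0346
gripper_force: 29.8
t 2.9 joints [-14.4  25.5 -23.2   0.  -41.3  14. ] shift [-0.4606 -0.0083 -0.1593] turn 93.94 rows>= 8.8
```

```bash
python3 drive.py '[[0,0,0,0,0.03],[0,0,-0.02,0,0.03],[0,0,-0.06,0,0.03],[0,0,-0.11,0,0.03],[0,0,-0.15,0,0.03],[0,0,-0.16,0,0.03]]'
python3 - <<'E'
from h import *
s=eyes.snapshot('scene')
cv2.imwrite('pics/l.png',cv2.resize(s['frame'][60:220,130:330],None,fx=3.5,fy=3.5,interpolation=cv2.INTER_CUBIC)[...,::-1])
E
python3 go.py .511 .134 .2 -184.3
```

```text
clock: 3.65
tool_pos: [0.5007, -0.3268, 0.2026]
orientation: [-179.7, -0.1, -90.4]
force: [0.0, -0.5, -3.5]
opening: 0.0344
gripper_force: 29.8
t 3.7 joints [-14.4  15.3 -13.6  -0.  -60.9  14. ] shift [-0.4607 -0.0075  0.0017] turn 93.92 rows>= 8.8
```

View pics/l.png

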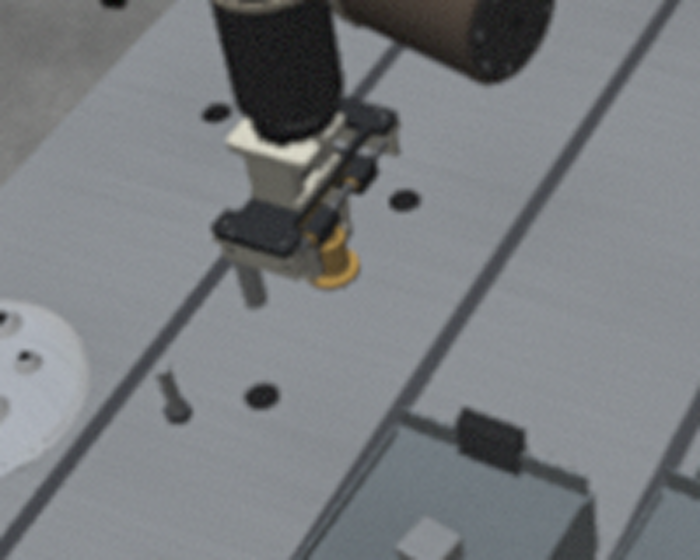

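The bush hangs upright from the fingers at (338,258) and the bolt and post are undisturbed. I'll carry it to the drawer.

```bash
python3 drive.py '[[-0.02,0,0,4,0.03],[-0.06,-0.001,0,13,0.03],[-0.11,-0.002,0,23,0.03],[-0.16,-0.003,0,33,0.03],[-0.21,-0.003,0,43,0.03],[-0.26,-0.004,0,53,0.03],[-0.31,-0.005,0,63,0.03],[-0.355,-0.006,0,73,0.03]]' | head -3;  python3 go.py .511 .134 .2 -184.3
```

```text
clock: 4.7
tool_pos: [0.5067, 0.03, 0.1977]
orientation: [180.0, -0.2, -163.7]
t 4.7 joints [ 25.6   7.4 -24.5  -0.1 -58.3 -99.2] shift [-0.0333  0.0986 -0.0023] turn 20.59 rows>= 1.9
```

```bash
python3 drive.py '[[-0.015,0.045,0,9,0.03],[-0.028,0.083,0,17,0.03],[-0.033,0.097,0,20.5,0.03],[-0.0333,0.0986,0,20.6,0.03],[-0.0333,0.0986,0,20.6,0.03]]' | head -4;  python3 go.py .511 .134 .052 -184.3
```

```text
clock: 5.32
tool_pos: [0.511, 0.1319, 0.1984]
orientation: [-179.9, -0.1, 176.1]
force: [0.7, -1.1, -3.5]
t 5.325 joints [  35.8    9.2  -22.1   -0.   -58.8 -129.7] shift [-0.0002  0.0022  0.1464] turn 0.38 rows>= 2.3
```

```bash
python3 drive.py '[[0,0.001,0.03,0,0.03],[0,0.002,0.07,0,0.03],[0,0.002,0.11,0,0.03],[0,0.002,0.135,0,0.03],[0,0.002,0.142,0,0.03],[0,0.002,0.142,0,0.03]]' | head -4;  python3 go.py .511 .134 .051 -184.3
```

```text
clock: 6.08
tool_pos: [0.512, 0.134, 0.0577]
orientation: [-180.0, -0.0, 176.0]
force: [0.6, -0.5, -3.7]
t 6.075 joints [  35.9   19.1  -31.2    0.   -39.8 -129.9] shift [ 0.001  -0.      0.0067] turn 0.31 rows>= 0.1
```

```bash
python3 drive.py '[[0,0,0.002,0,0.03],[0,0,0.004,0,0.03],[0,0,0.006,0,0.03],[0,0,0.0075,0,0.03],[0,0,0.0075,0,0.03]]'
```

```text
clock: 6.7
tool_pos: [0.5126, 0.1346, 0.0509]
orientation: [180.0, 0.1, 176.1]
force: [-0.1, -1.5, 5.2]
opening: 0.0344
gripper_force: 29.8
```

```bash
python3 drive.py '[[0,0,0,0,0.056],[0,0,0,0,0.056],[0,0,0,0,0.056],[0,0,0,0,0.056],[0,0,-0.02,0,0.056],[0,0,-0.06,0,0.056],[0,0,-0.11,0,0.02],[0,0,-0.16,0,0]]'; python3 go.py .38 .14 .2 -184.3
```

```text
clock: 7.7
tool_pos: [0.5116, 0.1343, 0.2115]
orientation: [-180.0, -0.0, 176.0]
force: [1.7, 0.5, 0.4]
opening: 0.0419
gripper_force: 0.0
t 7.7 joints [  36.     8.6  -21.    -0.   -60.4 -130. ] shift [ 0.1316 -0.0035  0.0116] turn 0.32 rows>= 2.1
```

```bash
python3 drive.py '[[0.02,0,0.005,0,0],[0.06,-0.002,0.01,0,0],[0.085,-0.003,0.01,0,0],[0.092,-0.004,0.03,0,0],[0.092,-0.004,0.07,0,0],[0.092,-0.004,0.105,0,0],[0.092,-0.004,0.112,0,0],[0.092,-0.004,0.112,0,0]]'
python3 - <<'E'
from h import *
a,b=eyes.snapshot('scene'),eyes.snapshot('top')
A=cv2.resize(a['frame'][130:250,300:430],None,fx=3,fy=3,interpolation=cv2.INTER_CUBIC)
B=cv2.resize(b['frame'][185:275,235:330],None,fx=4,fy=4,interpolation=cv2.INTER_CUBIC)
B=B[:360,:380]
cv2.imwrite('pics/p.png',np.hstack([A,B])[...,::-1])
E
```

```text
clock: 8.7
tool_pos: [0.42, 0.137, 0.0984]
orientation: [-180.0, -0.0, 176.0]
force: [0.2, 0.1, 0.8]
opening: 0.0006
gripper_force: 0.0
```

View pics/p.png

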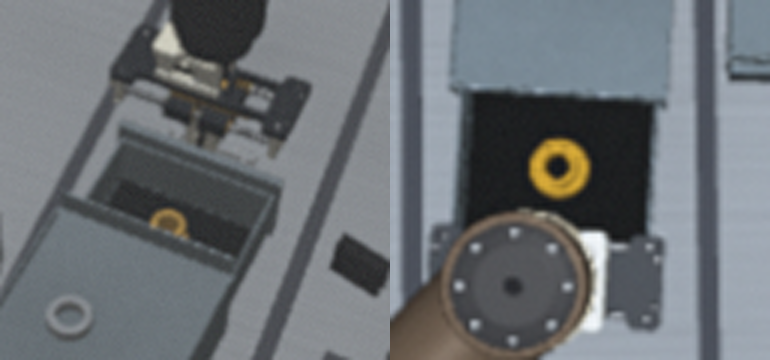

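The bush stands upright in the drawer (right crop at (560,167)), and the closed fingers are in front of the panel.

```bash
python3 drive.py '[[-0.006,0,0,0,0],[-0.014,0,0,0,0],[-0.026,0,0,0,0],[-0.042,0,0,0,0],[-0.06,0,0,0,0],[-0.078,0,0,0,0],[-0.094,0,0,0,0],[-0.106,0,0,0,0]]'; python3 drive.py '[[-0.007,0,0,0,0],[-0.013,0,0,0,0],[-0.018,0,0,0,0],[-0.022,0,0,0,0],[-0.024,0,0,0,0]]'
```

```text
clock: 9.8
tool_pos: [0.5267, 0.1293, 0.0978]
orientation: [-180.0, -0.0, 176.0]
force: [-1.2, 0.1, 1.2]
opening: 0.0004
gripper_force: 1.1
clock: 10.42
tool_pos: [0.5495, 0.1279, 0.098]
orientation: [-180.0, -0.0, 176.0]
force: [-2.1, 0.9, -0.5]
opening: 0.0003
gripper_force: 0.8
```

```bash
python3 drive.py '[[-0.002,0,0,0,0],[-0.004,0,0,0,0],[-0.006,0,0,0,0],[-0.008,0,0,0,0],[-0.008,0,0,0,0]]'
```

```text
clock: 11.05
tool_pos: [0.5548, 0.1274, 0.098]
orientation: [-180.0, -0.3, 176.0]
force: [-14.7, 4.9, 8.5]
opening: 0.0003
gripper_force: 7.5
```

Drawer is at its hard stop (15 N). Back off and go over the clip.

```bash
python3 drive.py '[[0.03,0,0,0,0],[0.045,0,-0.04,0,0.04],[0.045,0,-0.08,0,0.04],[0.045,0,-0.08,0,0.04]]'|head -3; python3 go.py .4702 .331 .15 -107; python3 m.py; python3 f.py
```

```text
clock: 11.55
tool_pos: [0.5149, 0.1317, 0.1821]
orientation: [179.8, 0.4, 176.1]
t 11.55 joints [ 3.550e+01  1.020e+01 -2.340e+01  1.000e-01 -5.600e+01 -1.295e+02] shift [0.0585 0.1957 0.0325] turn -76.92 rows>= 7.2
scene noise 0.0037783016
top noise 0.0050122873
scene bench plane [ 0.     -0.0007 -0.0003]
 unit top z 0.10007973147394708 ((701.64599609375, 119.81166076660156), (188.81954956054688, 234.7624053955078), 85.76451110839844)
 lip n 156 x=0.0732*y+0.5710 resid 0.0009816992045590088 y [0.0346 0.0387 0.2159 0.2194] zmax 0.12793904251280075
 panel n 5 x=0.1598*y+0.4331 std 0.00851992929810201 y [0.0655 0.0656 0.124  0.1271]f.py:18: RuntimeWarning: Mean of empty slice.
  h=B(.37,.415,.05,.22,.05,.075);print(' handle',len(h),h.mean(0).round(4),h.min(0).round(4),h.max(0).round(4))
  ret = um.true_divide(
Traceback (most recent call last):
  File "f.py", line 18, in <module>
    h=B(.37,.415,.05,.22,.05,.075);print(' handle',len(h),h.mean(0).round(4),h.min(0).round(4),h.max(0).round(4))
                                                                             ~~~~~^^^
ValueError: zero-size array to reduction operation minimum which has no identity
```

```bash
python3 drive.py '[[0.003,0.01,0,-6,0.05],[0.011,0.037,0.005,-16,0.05],[0.022,0.072,0.013,-26,0.05],[0.033,0.109,0.02,-36,0.05],[0.043,0.145,0.026,-46,0.05],[0.051,0.173,0.03,-56,0.05],[0.057,0.190,0.032,-66,0.05],[0.0585,0.1957,0.0325,-76,0.05]]'|head -3; python3 drive.py '[[0,0,0,-1,0.05],[0,0,0,-1,0.05]]'|head -3;python3 go.py .4702 .331 .036 -107; sed -i '/ handle/d;/ panel/d;s/^    p=.*//' f.py; python3 m.py; python3 f.py | grep -v -e bush -e flange
```

```text
clock: 13.35
tool_pos: [0.4674, 0.3309, 0.1453]
orientation: [180.0, -0.0, -107.6]
clock: 13.6
tool_pos: [0.4678, 0.3295, 0.1456]
orientation: [180.0, -0.0, -107.2]
t 13.6 joints [ 54.7  16.2 -20.6  -0.  -53.2 -71.9] shift [-0.0022 -0.0019  0.1096] turn -0.18 rows>= 1.8
scene noise 0.0037219638
top noise 0.0050085336
scene bench plane [ 0.0001 -0.0007 -0.0004]
 unit top z 0.10014768678205617 ((701.4620971679688, 119.89396667480469), (189.0421600341797, 235.31137084960938), 85.6789779663086)
 lip n 156 x=0.0727*y+0.5711 resid 0.001077654115496717 y [0.0346 0.0389 0.216  0.2194] zmax 0.12783853977734363
 clip 92 [0.47   0.3305 0.0457] ((469.7859802246094, 330.6407775878906), (58.74344253540039, 18.050479888916016), 70.05635833740234) axis 71.78150603411291
top bench plane [ 0.0001 -0.0004 -0.0005]
 unit top z 0.09990297112663835 ((699.0208740234375, 122.98617553710938), (186.2117156982422, 232.3460235595703), 85.45011901855469)
 lip n 57 x=0.0765*y+0.5689 resid 0.0009289171475982657 y [0.0406 0.0444 0.218  0.2216] zmax 0.12892510652967987
 clip 23 [0.4643 0.313  0.0464] ((464.51190185546875, 313.2783203125), (19.514728546142578, 14.403989791870117), 71.24105834960938) axis -120.7919224209809f.py:18: RuntimeWarning: Mean of empty slice.
  q=B(.46,.54,-.37,-.27,.041,.05);(bc,br)=cv2.minEnclosingCircle(q[:,:2].astype(np.float32)*1000);print(' bush',len(q),q.mean(0).round(4),bc,br)
  ret = um.true_divide(
```

```bash
python3 drive.py '[[-0.002,-0.0015,0.03,0,0.05],[-0.002,-0.0015,0.07,0,0.05],[-0.002,-0.0015,0.1,0,0.05],[-0.002,-0.0015,0.109,0,0.05],[-0.002,-0.0015,0.1096,0,0.05],[-0.002,-0.0015,0.1096,0,0.05]]';python3 drive.py '[[0,0,0,0,0.005],[0,0,0,0,0.005],[0,0,0,0,0.005],[0,0,0,0,0.005],[0,0,0,0,0.005],[0,0,0,0,0.005]]'
```

```text
clock: 15.15
tool_pos: [0.4704, 0.3319, 0.0372]
orientation: [-180.0, 0.1, -107.0]
force: [0.8, -0.1, 0.4]
opening: 0.0502
gripper_force: 0.0
clock: 15.9
tool_pos: [0.4698, 0.3312, 0.036]
orientation: [-180.0, 0.0, -107.0]
force: [-1.5, -0.7, 2.1]
opening: 0.0157
gripper_force: 30.0
```

```bash
python3 drive.py '[[0,0,-0.01,0,0.005],[0,0,-0.04,0,0.005],[0,0,-0.09,0,0.005],[0,0,-0.14,0,0.005],[0,0,-0.174,0,0.005],[0,0,-0.174,0,0.005]]';python3 go.py .579 .129 .2 -94.3
```

```text
clock: 16.65
tool_pos: [0.4709, 0.3323, 0.2139]
orientation: [-179.9, 0.3, -107.0]
force: [-0.1, -0.1, -1.2]
opening: 0.0157
gripper_force: 30.0
t 16.65 joints [ 54.7  12.7 -15.5   0.  -61.5 -71.7] shift [ 0.163  -0.1627  0.0133] turn -12.66 rows>= 3.7
```

```bash
python3 drive.py '[[0.015,-0.015,0,-1,0.005],[0.045,-0.045,0,-4,0.005],[0.08,-0.08,0,-7,0.005],[0.115,-0.115,0.004,-10,0.005],[0.145,-0.145,0.01,-12,0.005],[0.159,-0.159,0.013,-12.66,0.005],[0.163,-0.1627,0.0133,-12.66,0.005],[0.163,-0.1627,0.0133,-12.66,0.005]]'|head -4; python3 drive.py '[[0,0,0,0,0.005],[0,0,0,0,0.005]]'|head -3;python3 go.py .579 .129 .17 -94.3
python3 - <<'E'
from h import *
for n in('scene','top'):
    L=[eyes.snapshot(n) for _ in range(8)]
    s=dict(L[0]);s['z_map']=np.median([l['z_map'] for l in L],0)
    P=cloud(s)[0].reshape(-1,3)
    B=lambda x0,x1,y0,y1,z0,z1:P[(P[:,0]>x0)&(P[:,0]<x1)&(P[:,1]>y0)&(P[:,1]<y1)&(P[:,2]>z0)&(P[:,2]<z1)]
    q=B(.54,.62,.09,.17,.16,.2);d=B(.5,.58,.02,.24,.08,.1);
    for Q in(q,d):
        if len(Q)>3: print(n,len(Q),Q.mean(0).round(4),Q.min(0).round(4),Q.max(0).round(4))
    if n=='scene': A=cv2.resize(s['frame'][120:270,270:420],None,fx=3,fy=3,interpolation=cv2.INTER_CUBIC)
    else: Bq=cv2.resize(s['frame'][150:275,240:350],None,fx=3.6,fy=3.6,interpolation=cv2.INTER_CUBIC)
cv2.imwrite('pics/q.png',np.hstack([A,Bq[:450]])[...,::-1])
E
```

```text
clock: 17.65
tool_pos: [0.5775, 0.1277, 0.1962]
orientation: [180.0, -0.0, -94.4]
force: [-0.5, 0.3, -1.0]
clock: 17.9
tool_pos: [0.5776, 0.1286, 0.1968]
orientation: [-180.0, 0.0, -94.3]
t 17.9 joints [ 31.5  15.1 -14.6  -0.  -60.3 -35.7] shift [-0.0005 -0.0014  0.0268] turn 0.04 rows>= 0.4
scene 66 [0.5873 0.1487 0.1778] [0.5712 0.1374 0.1604] [0.5977 0.1566 0.1986]
scene 15 [0.5776 0.0596 0.0992] [0.5752 0.0328 0.0975] [0.5796 0.1087 0.0999]
top 60 [0.5689 0.0654 0.0931] [0.5611 0.0372 0.0833] [0.578  0.097  0.0995]
```

View pics/q.png

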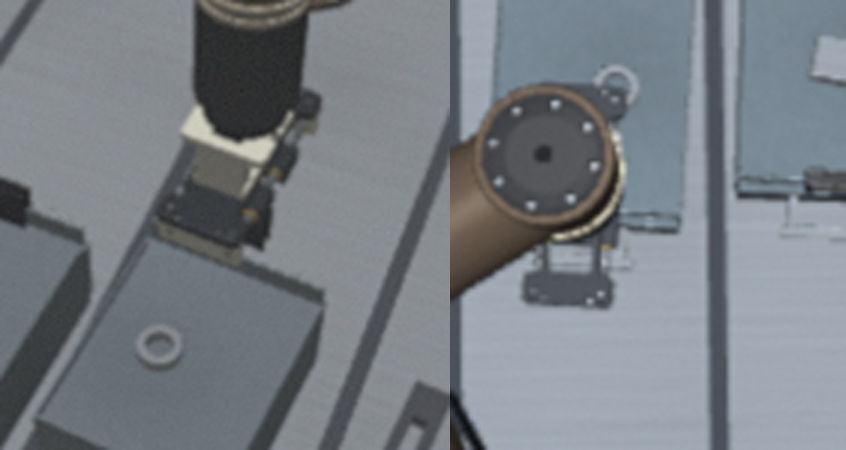

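The drawer is shut, with its panel flush against the unit, and the clip is above the lip at left crop (262,232). Now I'll lower it in steps.

```bash
python3 drive.py '[[-0.0005,-0.0014,0.01,0,0.005],[-0.0005,-0.0014,0.022,0,0.005],[-0.0005,-0.0014,0.03,0,0.005],[-0.0005,-0.0014,0.035,0,0.005],[-0.0005,-0.0014,0.038,0,0.005],[-0.0005,-0.0014,0.038,0,0.005],[-0.0005,-0.0014,0.038,0,0.005]]'; python3 go.py .579 .129 .139 -94.3
```

```text
clock: 19.58
tool_pos: [0.5794, 0.1283, 0.159]
orientation: [-180.0, 0.0, -94.3]
force: [1.0, -0.5, -0.2]
opening: 0.0156
gripper_force: 30.0
t 19.575 joints [ 31.3  17.3 -17.1   0.  -55.7 -35.7] shift [-0.0007  0.0005  0.02  ] turn -0.02 rows>= 0.3
```

```bash
python3 drive.py '[[-0.0005,0,0.002,0,0.005],[-0.0005,0,0.005,0,0.005],[-0.0005,0,0.008,0,0.005],[-0.0005,0,0.010,0,0.005],[-0.0005,0,0.010,0,0.005]]'
```

```text
clock: 20.2
tool_pos: [0.5792, 0.1286, 0.1484]
orientation: [180.0, -0.0, -94.3]
force: [0.4, -0.6, -1.1]
opening: 0.016
gripper_force: 30.0
```

```bash
python3 drive.py '[[0,0,0.002,0,0.005],[0,0,0.004,0,0.005],[0,0,0.006,0,0.005],[0,0,0.008,0,0.005],[0,0,0.009,0,0.005],[0,0,0.009,0,0.005]]'
```

```text
clock: 20.95
tool_pos: [0.5792, 0.1287, 0.1396]
orientation: [180.0, -0.0, -94.3]
force: [0.2, -0.0, -0.8]
opening: 0.016
gripper_force: 30.0
```

```bash
python3 drive.py '[[0,0,0.001,0,0.005],[0,0,0.002,0,0.005],[0,0,0.003,0,0.005],[0,0,0.003,0,0.005]]'
```

```text
clock: 21.45
tool_pos: [0.5794, 0.1287, 0.139]
orientation: [-179.9, 0.0, -94.3]
force: [-8.4, 0.4, 16.9]
opening: 0.0157
gripper_force: 30.0
```

```bash
python3 drive.py '[[0,0,0.001,0,0.005],[0,0,0.002,0,0.005],[0,0,0.002,0,0.005],[0,0,0.002,0,0.005]]'
python3 - <<'E'
from h import *
s=eyes.snapshot('scene')
cv2.imwrite('pics/z.png',cv2.resize(s['frame'][130:260,190:440],None,fx=3.2,fy=3.2,interpolation=cv2.INTER_CUBIC)[...,::-1])
print(ctrl.get_obs()['tool_pos'],ctrl.get_obs()['force'])
E
```

```text
clock: 21.95
tool_pos: [0.5795, 0.1287, 0.139]
orientation: [-179.9, 0.0, -94.2]
force: [-14.6, -0.4, 30.8]
opening: 0.016
gripper_force: 30.0
[0.57945832 0.12877267 0.13893488] [-14.49175618  -1.01373974  31.51239779]
```

View pics/z.png

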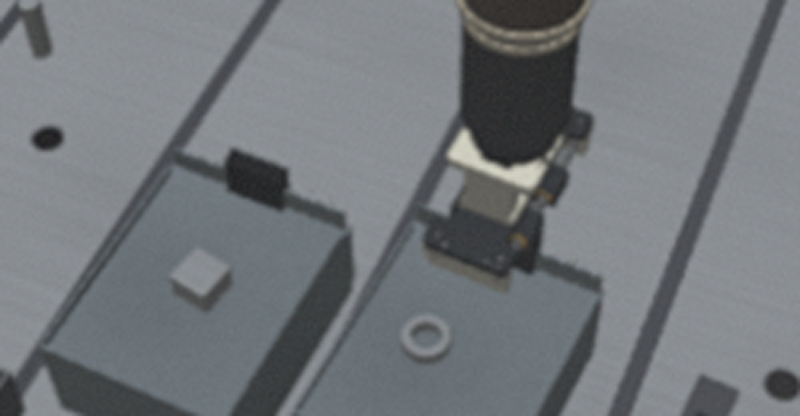

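The clip sits over the middle of the lip at (520,245), pressed with 31 N and stopped at the height it should have when fully home. The collar, riser and other clip are where they were, so I'm handing the job in.

```bash
python3 -c "from plant import ctrl, eyes, close_job; print(close_job())"
```

```text
the job is handed in; nothing more can be done
None
```

The job is handed in at about 22 s on the robot's clock: the bush stood upright in the drawer, the drawer was pushed to its hard stop, and the clip is fully home on the lip, still held and pressed down with about 31 N; the verdict was not shown.

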